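# Hang a frame pattern beside a lens pattern

### The arm

A 6-joint arm with a two-finger parallel gripper is mounted at the origin on the work surface. World frame = base frame: x ahead of the robot, y to its left, z up, the work surface at z = 0. Lengths are in mm, angles in rad, forces in N, time in s.
With the tool pointing down it reaches from about 300 to 775 mm from the base axis. Payload 14.6 kg.
Tool frame: the origin (TCP) lies at the very end of the fingers, on their centre line; the grasp point (between the pads) lies 19 mm behind it; z points along the fingers, y is the line along which they close (so a half turn about z gives the same grasp; the last joint's range is limited). The gripper opens to 94 mm and grips with 3 to 60 N. Pads are 16 mm wide; open, the fingers measure 119 mm over their backs; the gripper's body (75 mm by 177 mm) begins 78 mm behind the grasp point.
Start: joints at [-1.249, 0.3, 1.521, -0, 1.321, -0.067], TCP at [208.485, -508.943, 205.446] pointing down, gripper open.
Joint ranges: [-3.03, 3.03], [-0.79, 2.21], [0.23, 2.52], [-1.04, 4.18], [0, 3.07], [-2.55, 2.55]. Speed limits (rad/s): [2.22, 2.22, 2.57, 3.14, 3.14, 3.14].

### API

Orientations are given as [roll, pitch, yaw] about the fixed x, y, z axes, in that order (R = Rz(yaw) Ry(pitch) Rx(roll)).
In Python, from cell import manip gives the robot as it stands.
- The arm moves only by the tool servo_tool, never from a script. Its argument "motion" is a list that holds one entry, the list of rows, each a list of 7 numbers: the shift along the world's x, y, z as a fraction of full scale, then the turn, a rotation vector about the world's x, y, z as a fraction of full scale, then the closure, from 0 (fully open) to 1 (shut). In form: [[[x, y, z, rx, ry, rz, gripper], ...]]. A call has 1 to 10 rows; each row is the pose to reach, as a shift and turn from the pose commanded when the call began, turning the shorter way round; what a row does not reach only later rows make up. Full scale, the value 1, is 0.5 m for a shift and pi rad for a turn. A row lasts 1/10 s, in which the tool goes at most 50 mm and 8.59 degrees, less where a joint would pass 70% of its speed; a pose out of reach is approached as far as the arm can. A call with a number of a shift or a turn outside -1 to 1 is refused whole. A call with a gripper value outside its range is refused whole. The fingers move at their own pace and stop on an object; "newtons" is the grip in N (left out, the last holds). Time passes only in rows, so rows that repeat a pose let the fingers close. It gives the time, the measured TCP pose, the force, the opening and the grip force at its end, in the units of the state.
- manip.read_state(): the state, without advancing time (a new reading comes with each control period).
- manip.camera(name): name is "scene" or "top" or "wrist"; returns a dict with "frame" (384x512x3 uint8, red, green, blue), "range_z" (384x512 float32, mm along the optical axis (not along the pixel's ray), 0 where there is no reading), "vfov" (degrees; the focal length in pixels is half the picture's height over the tangent of half this angle, whatever the lens; pixels are square), "cx", "cy" (the principal point, pixels), "cam_to_world" (4x4, takes a point from camera to world coordinates). Camera axes: x right, y down, z forward; pixel columns grow to the right and rows downward; lengths in mm; the calibration is good to about 2 mm. A picture is of the moment at which its call begins.
- manip.sign_off(): hands the job in; it is judged then, once.
The state is a dict: "clock": time; "joints": joint angles; "qd": joint speeds; "effort": joint torques, N m; "eef_pos": TCP position; "eef_rot": TCP orientation; "wrist_force": force on the tool from outside, world axes, zero at the start; "moment": the same for the moment, N m; "finger_gap": finger opening in mm; "finger_force": force on a finger pad.
Only numpy, scipy, OpenCV 4.12 (cv2) and the standard library are available. Lean on these libraries where they do the work, as an engineer would, in place of code of your own. Each camera call takes 0.05 s, during which the arm holds its last target. There are 200 camera calls.

### The job

Take the spectacle-front pattern out of its rack and hang it by its eye on the hook's peg, in front of the round lens pattern that already hangs there. Then slide it back along the peg so that it pushes the lens pattern snug against the sprung stop, press gently for about half a second, and leave both hanging side by side, close together. Do not knock the lens pattern off or askew, do not press hard enough to mark anything, and leave the jar, screwdriver and bottle where they are.

Things in the scene. Friction and masses are not known exactly. Their poses are not given: they have to be found in the camera images.
- frame_pattern: White acrylic spectacle-front pattern to hang, a flat plate 8 mm thick standing in the rack: two oval rims, 132 mm wide in all, and a 34 mm wide tab with an eye. x = plate normal, y = width, z up; faces alike, either may face front. Origin: point of the eye that lies on the peg's axis when hung; rims reach 82 mm below it, the tab 68 mm above. 56 to 112 g.
- frame_eye (a point): Middle of the frame pattern's eye, 10 mm below its origin. The eye is 18 mm wide and ends 25 mm below the origin; its roof is an inverted V, faces sloping 35 degrees and passing 4 mm from the origin. The lens pattern's eye is the same.
- frame_grip (a point): Place to grip the frame pattern, across its 8 mm thickness: on the plain tab, 48 mm above its origin. Fingertips should stay 20 mm or more above the origin to clear the lens pattern's top.
- lens_pattern: White acrylic round-lens pattern already hanging on the peg: same 8 mm thickness, axes, eye and origin (on the peg's axis), but its tab ends 12 mm above the origin; below is a disc 64 mm across, reaching 94 mm down. Plate centre 31 to 36 mm behind the peg's tip, in front of the stop. 49 to 98 g; slides along the peg under 1 N.
- hook_tip (a point): Tip of the hook's peg, on its axis, 150 mm above the bench. The peg is a level round steel bar 8 mm thick; x runs along it from tip to post, z up. At the tip it turns up: a round lip 8 mm thick, top 12 mm above the axis. The eye passes over it with the pattern's origin about 15 mm above the axis, and is lowered behind it.
- hook_post (a point): Where the peg meets the post, 135 mm behind the tip. On the peg sits a clamped collar with a sprung stop disc, 26 mm diameter, facing the tip; its face lies anywhere 46 to 86 mm behind the tip, not measured. It gives 1 mm per 4 N, bottoms after 6 mm. Snug: 4 to 10 N on it through the lens pattern for half a second. Over 15 N between patterns, or 25 N on the hook, marks them.
- hook: The fixed hook stand: grey base plate 170 x 110 x 14 mm, grey post 22 x 40 mm rising 22 mm above the peg's axis (172 mm high), steel peg. Origin on the bench under the peg, 65 mm behind the tip; x from tip to post, z up.
- rack: Fixed wooden rack, 70 x 190 x 30 mm, origin under its centre, groove along its y axis, 10 mm wide, floor 8 mm above the bench; the frame pattern stands in it.
- jar: Bystander: closed glass jar, 48 mm diameter, 60 mm high, origin under its centre.
- screwdriver: Bystander: small screwdriver, 130 mm long, lying along its x axis on the bench.
- cleaner: Bystander: small white bottle, 40 mm diameter, 100 mm high, origin under its centre.
Mind the look-alikes: they are no part of the job. Leave any blue or red look-alike of the frame_pattern alone.

How it is judged (in metres and radians):
On the way, in this order (a step that is already met when the one before it is completed fails the run):
1. the frame pattern's eye is on the peg, behind the lip (x of frame_pattern in the frame of hook_tip above 0.006 m and y of frame_pattern in the frame of hook_tip between -0.012 and 0.012 m and z of frame_pattern in the frame of hook_tip between -0.006 and 0.024 m), for 0.1 s.
2. the frame pattern presses the lens pattern against the stop with more than 3 N for 0.3 s (contact force between frame_pattern and lens_pattern above 3 N), for 0.3 s.
At the end, for the whole second after the job is handed in: Both patterns hang at rest on the peg behind the lip (origins more than 8 mm behind the tip, within 8 mm sideways and 5 mm in height of the peg's axis, upright within 0.2 rad), their origins less than 14 mm apart (plates touching or under 6 mm of gap) (x of each of frame_pattern, lens_pattern in the frame of hook_tip above 0.008 m and y of frame_pattern in the frame of hook_tip between -0.008 and 0.008 m and z of frame_pattern in the frame of hook_tip between -0.005 and 0.005 m and angle between each of frame_pattern, lens_pattern's own z axis and vertical below 0.2 rad and y of lens_pattern in the frame of hook_tip between -0.008 and 0.008 m and z of lens_pattern in the frame of hook_tip between -0.005 and 0.005 m and distance between frame_pattern and lens_pattern below 0.014 m and linear speed of each of frame_pattern, lens_pattern below 0.02 m/s).
It fails at once if the lens pattern is knocked off, lifted or tipped askew (z of lens_pattern in the frame of hook_tip below -0.012 m or z of lens_pattern in the frame of hook_tip above 0.012 m or x of lens_pattern in the frame of hook_tip below 0.006 m or angle between lens_pattern's own z axis and vertical above 0.5 rad).
It fails at once if the patterns are pressed together with more than 15 N (contact force between frame_pattern and lens_pattern above 15 N).
It fails at once if the frame pattern is forced against the peg or lip with more than 25 N (contact force between frame_pattern and hook above 25 N).
It fails at once if a bystander is moved more than 30 mm (distance of any of jar, screwdriver, cleaner from where it was at the start of the episode above 0.03 m).
It also fails if it takes over 64 s, if anything falls off the work surface, if the arm or the gripper's body presses on something with over 40 N, if the wrist force passes 120 N, or if a joint passes its speed limit or range.

## Working session

There is one attempt and no reset: what is moved stays moved. The work goes in short steps, Python scripts to look and compute and a tool call to move; the robot and the scene stay as the last step left them, time stands still between calls to the robot, and variables do not carry over. Pictures are saved under pics/ and viewed, at most 10 in all, crops included, and the job is handed in when it is done.

Besides the shell and the picture viewer there is one more tool, called after "Call:" as name(argument=value, ...) on one line, values as JSON. servo_tool: Moves the arm, as the interface text tells. Its arguments: {"type":"object","properties":{"motion":{"type":"array"},"newtons":{"type":"number"}},"required":["motion"]}

```bash
ls && mkdir -p pics && cat > h.py <<'E'
import numpy as np, cv2
from cell import manip
def cam(n):
    c=manip.camera(n); c['f']=c['frame'].shape[0]/2/np.tan(np.radians(c['vfov'])/2)
    return c
def cloud(c):
    z=c['range_z']; v,u=np.mgrid[:z.shape[0],:z.shape[1]]
    P=np.stack([(u-c['cx'])/c['f']*z,(v-c['cy'])/c['f']*z,z,np.ones_like(z)],-1)
    W=(P@np.array(c['cam_to_world']).T)[...,:3]; W[z==0]=np.nan
    return W
def save(c,n): cv2.imwrite('pics/'+n,c['frame'][...,::-1])
E
python3 - <<'E'
from h import *
s,t=cam('scene'),cam('top')
cv2.imwrite('pics/a.png',cv2.resize(np.hstack([s['frame'],t['frame']])[...,::-1],(800,300),interpolation=cv2.INTER_AREA))
save(s,'s.png');save(t,'t.png')
np.savez('a.npz',sW=cloud(s),tW=cloud(t),s=s['frame'],t=t['frame'])
for c in (s,t): print(c['f'],np.round(c['cam_to_world'],3))
print(manip.read_state())
E
```

```text
pics
385.46104328068895 [[ 3.960000e-01  7.560000e-01 -5.210000e-01  1.080940e+03]
 [ 9.180000e-01 -3.200000e-01  2.330000e-01 -3.562350e+02]
 [ 1.000000e-02 -5.710000e-01 -8.210000e-01  1.006944e+03]
 [ 0.000000e+00  0.000000e+00  0.000000e+00  1.000000e+00]]
499.4643848608826 [[ 2.80000e-02 -9.98000e-01  4.80000e-02  4.88272e+02]
 [-1.00000e+00 -2.80000e-02  1.00000e-03 -1.03782e+02]
 [ 0.00000e+00 -4.80000e-02 -9.99000e-01  1.37523e+03]
 [ 0.00000e+00  0.00000e+00  0.00000e+00  1.00000e+00]]
{'clock': 0.1, 'joints': array([-1.24860257e+00,  3.00440427e-01,  1.52151281e+00,  6.01322665e-06,
        1.32068476e+00, -6.65978310e-02]), 'qd': array([ 5.48278575e-05, -1.38094866e-03, -8.36714404e-04,  7.79394216e-04,
        6.97844431e-04,  5.05283558e-05]), 'effort': array([ 1.65874961e-03, -5.32638216e+01, -3.53283799e+01,  7.09431642e-02,
        2.33953045e-02, -3.91968604e-05]), 'eef_pos': array([ 208.41570032, -508.73395046,  204.93203118]), 'eef_rot': array([-3.14055001e+00, -7.53778636e-05,  3.88790059e-01]), 'wrist_force': array([-0.48575343,  0.04178653, -0.43126177]), 'moment': array([-0.00217378,  0.01716902,  0.04303772]), 'finger_force': 0.0, 'finger_gap': 94.25720780499114}
```

View pics/s.png

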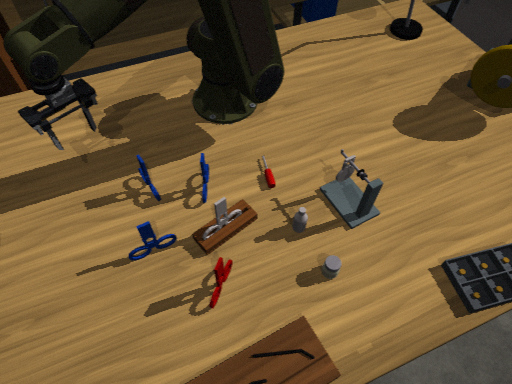

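View pics/t.png

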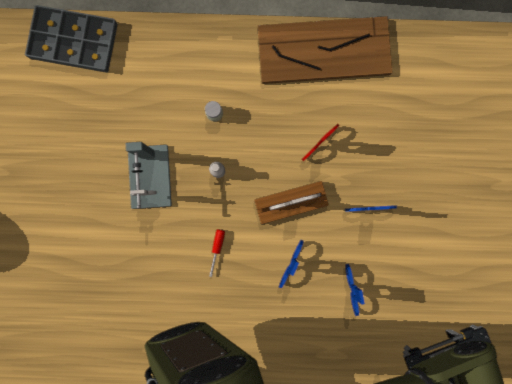

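The scene view shows the white frame in the rack at about (225,222), the hook at (350,195), and blue and red look-alikes around the rack. In the top view the rack is at (291,203). The peg runs along column 138 from about row 205 (tip) up to the post at row 148.

```bash
python3 - <<'E'
from h import *
d=np.load('a.npz'); W=d['tW']; I=d['t'].astype(int)
def sub(r0,r1,c0,c1,m): 
    k=np.zeros(I.shape[:2],bool);k[r0:r1,c0:c1]=1;return k&m
z=W[...,2]
k=sub(175,230,245,335,(z>60)); P=W[k]; print('frame pts',len(P),P[:,2].min(),P[:,2].max())
print(np.round(P[P[:,2]>100],0)[:40])
v=P[:,:2]; c=v.mean(0); u,s,vt=np.linalg.svd(v-c); print('all',c,vt[0],np.degrees(np.arctan2(vt[0,1],vt[0,0])), np.ptp((v-c)@vt[0]))
k=sub(175,230,245,335,(z>22)&(z<45)); P=W[k]; print('rack',len(P),P.mean(0), cv2.minAreaRect(P[:,:2].astype(np.float32)))
k=sub(135,215,120,180,(z>160)); P=W[k]; print('post',len(P),np.nanmean(P,0), cv2.minAreaRect(P[:,:2].astype(np.float32)))
k=sub(135,215,120,180,(z>5)&(z<30)); P=W[k]; print('base',len(P),np.nanmean(P,0), cv2.minAreaRect(P[:,:2].astype(np.float32)))
k=sub(140,235,115,160,(z>120)); 
for r in range(142,215):
    q=np.where(k[r])[0]
    if len(q): print(r,q.min(),q.max(),np.round(W[r,q[0]],0),np.round(W[r,q[-1]],0),np.round(z[r,q].max()))
E
```

```text
frame pts 72 60.34490569647119 162.08964798176908
[[ 534. -216.  155.]
 [ 534. -218.  160.]
 [ 535. -221.  154.]
 [ 532. -206.  157.]
 [ 532. -208.  161.]
 [ 532. -211.  157.]
 [ 532. -213.  159.]
 [ 532. -215.  157.]
 [ 532. -218.  156.]
 [ 532. -221.  155.]
 [ 532. -223.  156.]
 [ 529. -198.  159.]
 [ 529. -201.  156.]
 [ 529. -203.  159.]
 [ 529. -206.  157.]
 [ 529. -208.  161.]
 [ 529. -211.  158.]
 [ 529. -213.  159.]
 [ 530. -216.  155.]
 [ 529. -218.  158.]
 [ 530. -220.  156.]
 [ 530. -223.  159.]
 [ 527. -189.  149.]
 [ 526. -191.  158.]
 [ 526. -194.  156.]
 [ 526. -196.  158.]
 [ 527. -198.  158.]
 [ 526. -201.  161.]
 [ 527. -203.  157.]
 [ 527. -206.  155.]
 [ 527. -208.  160.]
 [ 527. -211.  157.]
 [ 527. -213.  156.]
 [ 527. -216.  154.]
 [ 527. -219.  149.]
 [ 525. -190.  108.]
 [ 524. -190.  140.]
 [ 524. -191.  162.]
 [ 524. -194.  156.]
 [ 524. -196.  156.]]
all [ 527.21636572 -204.58776018] [-0.30061138  0.95374672] 107.49432756806141 94.12650506464044
rack 1599 [ 524.76499741 -197.1689037    30.20157245] ((525.0089721679688, -197.5762939453125), (70.045166015625
[... 3080 characters left out ...]
] [531. 184. 150.] 158.0
195 137 139 [528. 188. 153.] [528. 184. 150.] 155.0
196 137 139 [526. 188. 152.] [526. 182. 156.] 156.0
197 137 139 [523. 188. 154.] [523. 182. 158.] 158.0
198 137 139 [521. 188. 154.] [521. 183. 154.] 154.0
199 137 139 [518. 187. 155.] [518. 184. 150.] 157.0
200 137 139 [516. 187. 155.] [516. 183. 154.] 156.0
201 137 139 [513. 186. 159.] [513. 182. 155.] 159.0
202 137 140 [511. 187. 157.] [511. 181. 149.] 157.0
203 137 140 [508. 187. 155.] [509. 180. 155.] 155.0
204 137 140 [506. 188. 152.] [506. 180. 153.] 156.0
205 137 140 [503. 185. 161.] [504. 179. 156.] 164.0
206 137 140 [501. 185. 163.] [501. 179. 155.] 163.0
207 137 139 [498. 185. 162.] [499. 180. 162.] 162.0
```

```bash
python3 - <<'E'
from h import *
d=np.load('a.npz'); W=d['tW']; z=W[...,2]; I=d['t'].astype(int)
a=np.radians(17.06); n=np.array([np.cos(a),np.sin(a)]); l=np.array([-n[1],n[0]])
k=np.zeros_like(z,bool);k[175:230,245:335]=1
P=W[k&(z>152)]; print('tab',len(P),P.mean(0),'n ext',np.ptp(P[:,:2]@n),'l ext',np.ptp(P[:,:2]@l))
mid=lambda v:(v.min()+v.max())/2
print('centre',mid(P[:,:2]@n)*n+mid(P[:,:2]@l)*l,'rack n',np.array([525.009,-197.576])@n,'tab n',mid(P[:,:2]@n), 'rack l',np.array([525.009,-197.576])@l,'tab l',mid(P[:,:2]@l))
Q=W[k&(z>55)&(z<75)]; print('rim tops n',(Q[:,:2]@n).min(),(Q[:,:2]@n).max(),'l',(Q[:,:2]@l).min(),(Q[:,:2]@l).max())
g=np.zeros_like(z,bool); g[173:189,130:145]=1; g[195:205,130:145]=1; g[154:162,130:145]=1
p=W[g&(z>140)][:,:2]; c=p.mean(0); vt=np.linalg.svd(p-c)[2][0]; vt*=np.sign(vt[0]); print('peg',c,vt,np.degrees(np.arctan2(vt[1],vt[0])))
pl=np.array([-vt[1],vt[0]])
for nm,r0,r1,zz in(('lip',204,212,158.5),('lens',188,196,155),('stop',168,174,158),('collar',162,168,158),('post',140,152,165)):
    q=np.zeros_like(z,bool); q[r0:r1,120:150]=1; S=W[q&(z>zz)][:,:2]-c
    print(nm,len(S),'along',(S@vt).min(),(S@vt).max(),'lat',(S@pl).min(),(S@pl).max())
for nm,s in(('top',np.s_[150:185,205:235]),):
    S=W[s].reshape(-1,3);S=S[S[:,2]>40];print('cleaner',S.mean(0),S[:,2].max())
sW=d['sW'];si=d['s'].astype(int)
for nm,s in(('blueA',np.s_[200:320,345:400]),('blueB',np.s_[235:290,270:310]),('blueC',np.s_[255:320,335:375]),('red',np.s_[115:165,295:345])):
    S=W[s].reshape(-1,3);S=S[(S[:,2]>40)&(S[:,2]<250)];print(nm,np.nanmin(S,0),np.nanmax(S,0))
E
```

```text
tab 46 [ 527.66048151 -206.32306168  157.40968001] n ext 7.842524116495667 l ext 33.80980476048427
centre [ 527.79559248 -206.5869635 ] rack n 443.94412513564436 tab n 443.96452888659314 rack l -342.9057299237611 tab l -352.3377045012991
rim tops n 439.9051926095227 447.7753053997402 l -410.40212296670927 -294.29182647395055
peg [562.43125328 189.14966187] [0.9954507  0.09527806] 5.467324004891783
lip 8 along -64.35530504282457 -59.152331651380905 lat -2.8709719246002843 1.8958090455231011
lens 59 along -34.72509875915024 -17.503156652503662 lat -16.28942321108348 17.037929462815352
stop 16 along 23.11140661409919 31.098749533487595 lat -9.654185383217483 9.748062475481532
collar 22 along 33.24852866477626 43.88756392669933 lat -7.987023393564491 6.988277591368974
post 147 along 72.83803182989091 94.74120905191675 lat -19.205521318850675 21.266304380433922
cleaner [604.5688466    2.57475416  76.33696788] 106.06200172148101
blueA [ 231.78609912 -474.28584011   40.61095088] [ 524.31880885 -344.18358659  155.41247596]
blueB [ 298.68637522 -228.91688301   40.23149932] [ 421.50706839 -173.021409    155.87036042]
blueC [ 231.78609912 -380.16697545   40.99790027] [ 361.96921177 -348.74942451  155.41247596]
red [ 640.8097801  -317.98402289   40.50736016] [ 737.77752992 -226.27506495  155.39807238]
```

Call:
servo_tool(motion=[[[0.6386,0.6047,0,0,0,0.4708,0.3],[0.6386,0.6047,0,0,0,0.4708,0.3],[0.6386,0.6047,0,0,0,0.4708,0.3],[0.6386,0.6047,0,0,0,0.4708,0.3],[0.6386,0.6047,0,0,0,0.4708,0.3],[0.6386,0.6047,0,0,0,0.4708,0.3],[0.6386,0.6047,0,0,0,0.4708,0.3],[0.6386,0.6047,0,0,0,0.4708,0.3],[0.6386,0.6047,0,0,0,0.4708,0.3],[0.6386,0.6047,0,0,0,0.4708,0.3]]], newtons=20)

```text
clock: 1.1
eef_pos: [530.1, -203.2, 204.7]
eef_rot: [-3.141, -0.001, 1.878]
wrist_force: [0.4, -0.8, 1.0]
finger_gap: 65.9
finger_force: 0.0
```

Call:
servo_tool(motion=[[[0,0,0,0,0,0,0.3],[0,0,0,0,0,0,0.3],[0,0,0,0,0,0,0.3],[0,0,0,0,0,0,0.3]]])

```text
clock: 1.5
eef_pos: [527.4, -207.2, 205.5]
eef_rot: [3.142, 0.0, 1.865]
wrist_force: [0.1, 0.3, 0.1]
finger_gap: 65.8
finger_force: 0.0
```

```bash
python3 - <<'E'
from h import *
c=cam('wrist'); save(c,'w.png'); W=cloud(c); z=W[...,2]
print(np.round(c['cam_to_world'],3), manip.read_state()['eef_pos'])
a=np.radians(17.06); n=np.array([np.cos(a),np.sin(a)]); l=np.array([-n[1],n[0]])
k=(z>150)&(z<165)&(np.hypot(W[...,0]-528,W[...,1]+206)<40); P=W[k]
mid=lambda v:(np.percentile(v,1)+np.percentile(v,99))/2
print(len(P),P.mean(0),mid(P[:,:2]@n)*n+mid(P[:,:2]@l)*l,np.ptp(P[:,:2]@n),np.ptp(P[:,:2]@l),cv2.minAreaRect(P[:,:2].astype(np.float32)))
E
```

```text
[[ 9.57000e-01  2.78000e-01  8.00000e-02  5.04116e+02]
 [ 2.89000e-01 -9.20000e-01 -2.64000e-01 -1.30481e+02]
 [ 0.00000e+00  2.76000e-01 -9.61000e-01  3.84594e+02]
 [ 0.00000e+00  0.00000e+00  0.00000e+00  1.00000e+00]] [ 527.46473187 -207.10573076  205.54248006]
521 [ 527.69905616 -206.60083942  157.15494919] [ 527.90852959 -207.45993478] 7.455462487574891 34.09676127487609 ((527.9854125976562, -207.55999755859375), (7.3504133224487305, 34.088409423828125), 16.83685302734375)
```

View pics/w.png

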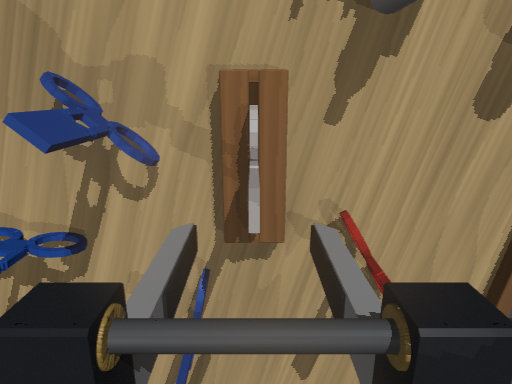

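The wrist view shows the tab at about (254,195), centred between the fingers, which agrees with the top camera to within 1 mm. Now descending and gripping.

Call:
servo_tool(motion=[[[0.0008,-0.0008,-0.05,0,0,0,0.3],[0.0008,-0.0008,-0.1,0,0,0,0.3],[0.0008,-0.0008,-0.14,0,0,0,0.3],[0.0008,-0.0008,-0.16,0,0,0,0.3],[0.0008,-0.0008,-0.173,0,0,0,0.3],[0.0008,-0.0008,-0.173,0,0,0,0.3],[0.0008,-0.0008,-0.173,0,0,0,0.3]]])

```text
clock: 2.25
eef_pos: [528.5, -207.2, 119.8]
eef_rot: [3.141, 0.001, 1.868]
wrist_force: [0.8, 0.4, 0.0]
finger_gap: 65.8
finger_force: 0.0
```

Call:
servo_tool(motion=[[[0,0,0,0,0,0,0.7],[0,0,0,0,0,0,0.8],[0,0,0,0,0,0,0.9],[0,0,0,0,0,0,1],[0,0,0,0,0,0,1],[0,0,0,0,0,0,1],[0,0,0,0,0,0,1],[0,0,0,0,0,0,1]]], newtons=45)

```text
clock: 3.05
eef_pos: [528.2, -207.0, 118.9]
eef_rot: [3.142, -0.0, 1.868]
wrist_force: [0.7, -0.8, 0.3]
finger_gap: 7.8
finger_force: 45.0
```

Call:
servo_tool(motion=[[[0,0,0.03,0,0,0,1],[0,0,0.08,0,0,0,1],[0,0,0.14,0,0,0,1],[0,0,0.2,0,0,0,1],[-0.01,0.06,0.2,0,0,-0.01,1],[-0.03,0.14,0.2,0,0,-0.02,1],[-0.05,0.22,0.2,0,0,-0.03,1],[-0.06,0.3,0.2,0,0,-0.04,1],[-0.07,0.38,0.2,0,0,-0.05,1],[-0.08,0.46,0.2,0,0,-0.0643,1]]])

```text
clock: 4.05
eef_pos: [487.7, 24.5, 219.0]
eef_rot: [3.141, -0.0, 1.664]
wrist_force: [0.0, 0.4, -0.6]
finger_gap: 7.7
finger_force: 45.0
```

Call:
servo_tool(motion=[[[-0.01,0.08,0,0,0,0,1],[-0.02,0.16,0,0,0,0,1],[-0.03,0.23,0,0,0,0,1],[-0.04,0.28,0,0,0,0,1],[-0.0444,0.314,0,0,0,0,1],[-0.0444,0.314,0,0,0,0,1],[-0.0444,0.314,0,0,0,0,1],[-0.0444,0.314,0,0,0,0,1]]])

```text
clock: 4.85
eef_pos: [466.1, 179.3, 218.9]
eef_rot: [-3.142, 0.0, 1.665]
wrist_force: [-0.4, -0.6, -1.4]
finger_gap: 7.8
finger_force: 45.0
```

```bash
python3 - <<'E'
from h import *
c=cam('scene'); W=cloud(c)
u=W[100:240,250:420]; cv2.imwrite('pics/s2.png',cv2.resize(c['frame'][90:240,270:420][...,::-1],(600,600),interpolation=cv2.INTER_CUBIC))
vt=np.array([0.99545,0.09528]); pl=np.array([-vt[1],vt[0]]); o=np.array([562.43,189.15])-62.2*vt
R=W[90:240,270:420].reshape(-1,3); al=(R[:,:2]-o)@vt; la=(R[:,:2]-o)@pl; z=R[:,2]
for nm,m in(('frame',(al<-22)&(al>-60)&(z>90)&(z<190)),('lens',(al>25)&(al<45)&(z>50)&(z<165)&(abs(la)<40))):
    print(nm,m.sum())
    for lo in range(50,200,10):
        q=m&(z>=lo)&(z<lo+10)
        if q.sum()>2: print(lo,q.sum(),'al',np.round(np.percentile(al[q],[2,50,98]),1),'la',np.round(np.percentile(la[q],[2,50,98]),1))
E
```

```text
frame 371
110 63 al [-38.7 -32.5 -29.1] la [-55.  -24.6  52.9]
120 48 al [-38.5 -32.7 -29.5] la [-69.7   9.   64.2]
130 32 al [-38.  -31.4 -29.9] la [-71.2 -12.9  67.7]
140 46 al [-36.9 -31.  -28.6] la [-67.9  -7.1  66.6]
150 99 al [-38.9 -31.9 -28.2] la [-60.5 -10.9  56.2]
160 45 al [-38.7 -31.9 -28.7] la [-48.5  -1.4  42.4]
170 19 al [-38.  -31.4 -29.4] la [-19.7   6.6  13.1]
180 17 al [-36.7 -31.3 -29.5] la [-19.  -10.   15.8]
lens 281
60 20 al [38.3 39.7 41.9] la [-21.5  -2.5  17.4]
70 26 al [35.7 39.7 41. ] la [-28.7  -1.1  28.9]
80 27 al [34.4 39.6 41.1] la [-31.   -4.1  27.1]
90 42 al [33.1 39.5 41.6] la [-31.2  -5.1  29.2]
100 28 al [33.1 39.3 41.2] la [-28.4  -7.2  25.2]
110 24 al [33.6 39.7 41.5] la [-23.1  -5.3  19.2]
120 29 al [31.3 38.8 41.3] la [-16.9  -2.5  10.3]
130 10 al [31.2 37.2 40.5] la [-18.1 -15.    5.9]
140 17 al [33.9 39.5 41. ] la [-16.6 -12.9  18.4]
150 24 al [26.  40.1 44.8] la [-15.8  -1.2  10.9]
160 32 al [32.4 37.  41.3] la [-17.3  -0.8  14.9]
```

View pics/s2.png

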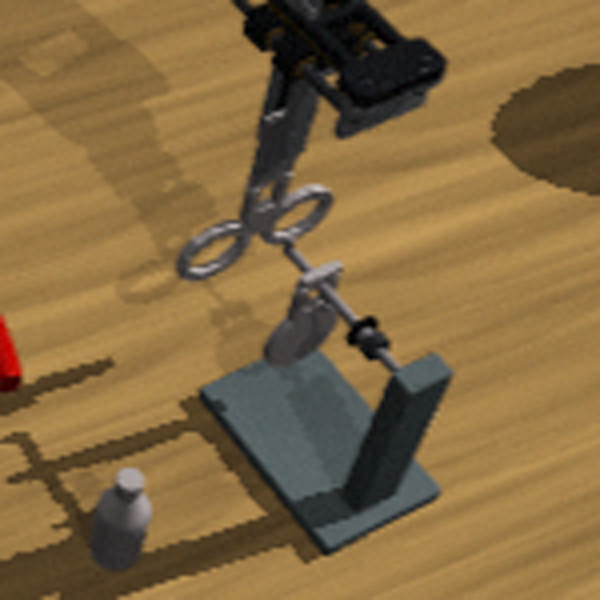

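The frame hangs upright in the gripper, at crop pixels (255,230), about 35 mm in front of the lip at (288,243). The lens, stop and post are clear behind it. The frame is about 1 mm off laterally, which I correct in this move.

Call:
servo_tool(motion=[[[0,0.0012,-0.02,0,0,0,1],[0,0.0012,-0.04,0,0,0,1],[0,0.0012,-0.0484,0,0,0,1],[0.015,0.0026,-0.0484,0,0,0,1],[0.03,0.0041,-0.0484,0,0,0,1],[0.04,0.005,-0.0484,0,0,0,1],[0.045,0.0055,-0.0484,0,0,0,1],[0.045,0.0055,-0.0484,0,0,0,1],[0.045,0.0055,-0.0484,0,0,0,1]]])

```text
clock: 5.8
eef_pos: [488.5, 182.8, 194.8]
eef_rot: [-3.142, -0.0, 1.666]
wrist_force: [-0.1, -0.8, -0.6]
finger_gap: 7.7
finger_force: 45.0
```

Call:
servo_tool(motion=[[[0.006,0.0006,0,0,0,0,1],[0.012,0.0012,0,0,0,0,1],[0.018,0.0017,0,0,0,0,1],[0.024,0.0023,0,0,0,0,1],[0.03,0.0029,0,0,0,0,1],[0.036,0.0034,0,0,0,0,1],[0.036,0.0034,0,0,0,0,1]]])

```text
clock: 6.5
eef_pos: [506.8, 184.4, 194.7]
eef_rot: [-3.142, 0.0, 1.666]
wrist_force: [-0.2, -0.4, -0.3]
finger_gap: 7.9
finger_force: 45.0
```

Call:
servo_tool(motion=[[[0.006,0.0006,0,0,0,0,1],[0.012,0.0012,0,0,0,0,1],[0.018,0.0017,0,0,0,0,1],[0.0232,0.0022,0,0,0,0,1],[0.0232,0.0022,0,0,0,0,1],[0.0232,0.0022,0,0,0,0,1]]])

```text
clock: 7.1
eef_pos: [518.1, 185.5, 194.7]
eef_rot: [-3.141, 0.0, 1.666]
wrist_force: [-0.2, 0.1, -1.3]
finger_gap: 7.6
finger_force: 45.0
```

```bash
python3 - <<'E'
from h import *
c=cam('scene'); W=cloud(c); s=manip.read_state(); print(s['eef_pos'],s['wrist_force'],s['moment'])
cv2.imwrite('pics/s3.png',cv2.resize(c['frame'][110:210,310:410][...,::-1],(600,600),interpolation=cv2.INTER_CUBIC))
vt=np.array([0.99545,0.09528]); pl=np.array([-vt[1],vt[0]]); o=np.array([562.43,189.15])-62.2*vt
R=W[90:240,270:420].reshape(-1,3); al=(R[:,:2]-o)@vt; la=(R[:,:2]-o)@pl; z=R[:,2]
for nm,m in(('rims',(al<32)&(al>8)&(z>90)&(z<165)&(abs(la)>16)),('tab',(al<32)&(al>8)&(z>168)&(z<185)),('lip',(al<9)&(al>-8)&(z>140)&(abs(la)<15)),('lens',(al>33)&(al<45)&(z>60)&(z<120))):
    print(nm,m.sum(),'al',np.percentile(al[m],[2,50,98]),'la',np.percentile(la[m],[2,50,98]),'z',np.percentile(z[m],[2,98])) if m.sum() else print(nm,0)
E
```

```text
[518.02810028 185.57605235 194.71596855] [-1.00424848  0.26752606 -0.50311402] [-0.06402984 -0.0505468   0.01076605]
rims 200 al [13.38719239 19.55338023 23.41802546] la [-68.58286553 -26.80920852  65.2285221 ] z [ 91.18529323 156.82153234]
tab 37 al [14.93978326 21.20749753 22.63567804] la [-17.76493347  -6.48616664  15.10781174] z [169.14315458 184.83511434]
lip 43 al [-4.94541872  3.79906133  7.6559641 ] la [-13.56179911  -8.55820639  -1.88432171] z [156.3524025 349.797807 ]
lens 167 al [34.45167689 39.74696029 41.30835146] la [-31.41122788  -4.84874925  27.94379724] z [ 61.84392118 117.7262809 ]
```

View pics/s3.png

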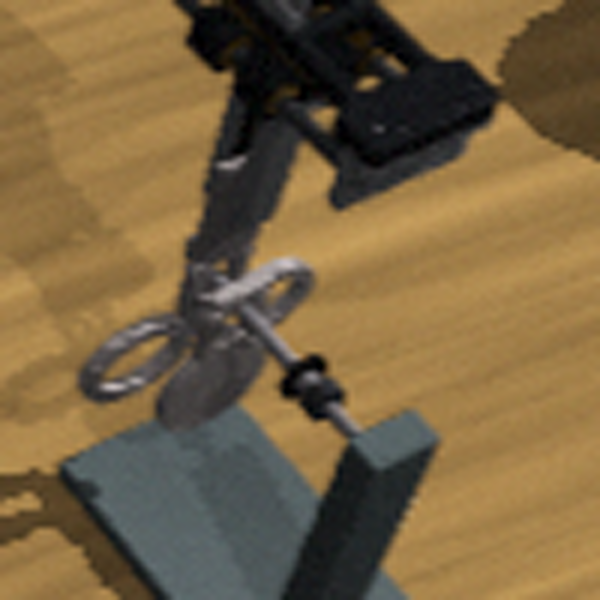

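The picture shows the frame's rims at (135,355) and (275,290), just in front of the lens disc at (210,380), with no contact force. Frame and lens have the same lateral position, so I lower the frame behind the lip.

Call:
servo_tool(motion=[[[0,0,-0.005,0,0,0,1],[0,0,-0.01,0,0,0,1],[0,0,-0.015,0,0,0,1],[0,0,-0.02,0,0,0,1],[0,0,-0.025,0,0,0,1],[0,0,-0.0274,0,0,0,1],[0,0,-0.0274,0,0,0,1],[0,0,-0.0274,0,0,0,1]]])

```text
clock: 7.95
eef_pos: [518.1, 185.6, 181.1]
eef_rot: [3.142, -0.0, 1.666]
wrist_force: [-0.0, -1.6, -0.6]
finger_gap: 7.6
finger_force: 45.0
```

Call:
servo_tool(motion=[[[0.002,0.0002,0,0,0,0,1],[0.005,0.0005,0,0,0,0,1],[0.008,0.0008,0,0,0,0,1],[0.011,0.001,0,0,0,0,1],[0.014,0.0013,0,0,0,0,1],[0.017,0.0016,0,0,0,0,1],[0.02,0.0019,0,0,0,0,1],[0.023,0.0022,0,0,0,0,1],[0.026,0.0025,0,0,0,0,1],[0.029,0.0028,0,0,0,0,1]]])

```text
clock: 8.95
eef_pos: [532.7, 187.0, 181.0]
eef_rot: [-3.141, 0.0, 1.666]
wrist_force: [-0.9, 0.2, -0.7]
finger_gap: 7.4
finger_force: 45.0
```

Call:
servo_tool(motion=[[[0.004,0.0004,0,0,0,0,1],[0.008,0.0008,0,0,0,0,1],[0.012,0.0011,0,0,0,0,1],[0.016,0.0015,0,0,0,0,1],[0.02,0.0019,0,0,0,0,1],[0.024,0.0023,0,0,0,0,1],[0.028,0.0027,0,0,0,0,1],[0.032,0.0031,0,0,0,0,1],[0.036,0.0034,0,0,0,0,1],[0.04,0.0038,0,0,0,0,1]]])

```text
clock: 9.95
eef_pos: [552.7, 188.9, 181.0]
eef_rot: [-3.142, -0.0, 1.666]
wrist_force: [-0.9, -0.2, -1.1]
finger_gap: 8.0
finger_force: 45.0
```

Call:
servo_tool(motion=[[[0.004,0.0004,0,0,0,0,1],[0.008,0.0008,0,0,0,0,1],[0.012,0.0011,0,0,0,0,1],[0.016,0.0015,0,0,0,0,1],[0.02,0.0019,0,0,0,0,1],[0.024,0.0023,0,0,0,0,1],[0.028,0.0027,0,0,0,0,1],[0.03,0.0029,0,0,0,0,1],[0.03,0.0029,0,0,0,0,1]]])

```text
clock: 10.85
eef_pos: [567.8, 190.2, 181.0]
eef_rot: [3.141, 0.0, 1.666]
wrist_force: [-0.7, 0.6, -0.4]
finger_gap: 7.9
finger_force: 45.0
```

```bash
python3 - <<'E'
from h import *
c=cam('scene'); W=cloud(c); s=manip.read_state(); print(s['eef_pos'],s['wrist_force'],s['moment'])
cv2.imwrite('pics/s4.png',cv2.resize(c['frame'][110:210,310:410][...,::-1],(600,600),interpolation=cv2.INTER_CUBIC))
E
```

```text
[567.7198301  190.25301846 181.06270174] [-0.06237879  1.12575016 -0.77659622] [ 0.01317514 -0.08315449  0.05640813]
```

View pics/s4.png

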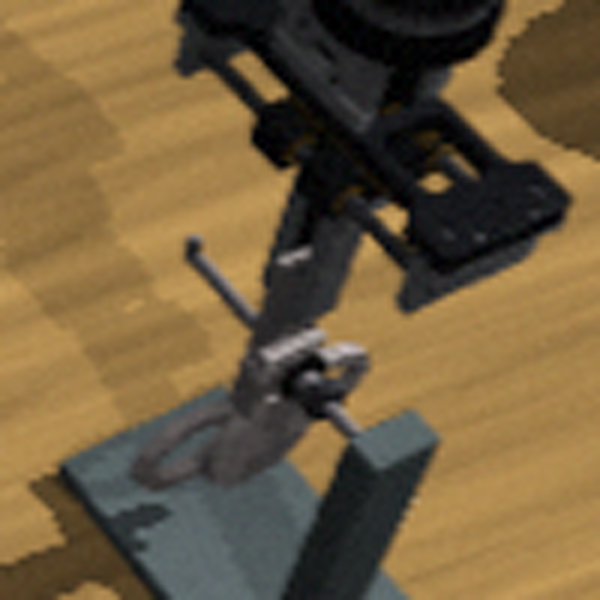

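The lens is now almost at the stop disc at (300,380), both patterns are upright, and there is still no contact force. I advance in fine steps from here.

Call:
servo_tool(motion=[[[0.002,0.0002,0,0,0,0,1],[0.004,0.0004,0,0,0,0,1],[0.006,0.0006,0,0,0,0,1],[0.008,0.0008,0,0,0,0,1],[0.008,0.0008,0,0,0,0,1]]])

```text
clock: 11.4
eef_pos: [571.7, 190.7, 181.1]
eef_rot: [3.141, 0.0, 1.666]
wrist_force: [0.1, -0.2, -0.7]
finger_gap: 8.0
finger_force: 45.0
```

Call:
servo_tool(motion=[[[0.001,0.0001,0,0,0,0,1],[0.002,0.0002,0,0,0,0,1],[0.002,0.0002,0,0,0,0,1]]])

```text
clock: 11.7
eef_pos: [572.6, 190.8, 181.0]
eef_rot: [3.142, 0.0, 1.666]
wrist_force: [-1.1, 0.0, -1.1]
finger_gap: 7.8
finger_force: 45.0
```

Call:
servo_tool(motion=[[[0.001,0.0001,0,0,0,0,1],[0.002,0.0002,0,0,0,0,1],[0.002,0.0002,0,0,0,0,1]]])

```text
clock: 12.0
eef_pos: [573.6, 190.9, 181.1]
eef_rot: [-3.142, 0.0, 1.666]
wrist_force: [-0.2, 0.2, -0.8]
finger_gap: 8.1
finger_force: 45.0
```

Call:
servo_tool(motion=[[[0.001,0.0001,0,0,0,0,1],[0.001,0.0001,0,0,0,0,1]]])

```text
clock: 12.2
eef_pos: [574.0, 190.9, 181.0]
eef_rot: [-3.141, 0.0, 1.666]
wrist_force: [-3.1, -0.8, 0.6]
finger_gap: 8.0
finger_force: 45.0
```

Call:
servo_tool(motion=[[[0.001,0.0001,0,0,0,0,1],[0.001,0.0001,0,0,0,0,1]]])

```text
clock: 12.4
eef_pos: [574.4, 191.0, 181.1]
eef_rot: [-3.141, 0.0, 1.666]
wrist_force: [-4.3, -0.9, 1.1]
finger_gap: 7.8
finger_force: 45.0
```

Call:
servo_tool(motion=[[[0.0012,0.0001,0,0,0,0,1],[0.0012,0.0001,0,0,0,0,1],[0.0012,0.0001,0,0,0,0,1]]])

```text
clock: 12.7
eef_pos: [574.9, 191.1, 181.0]
eef_rot: [-3.141, 0.0, 1.666]
wrist_force: [-5.7, -1.4, 1.9]
finger_gap: 7.8
finger_force: 45.0
```

Call:
servo_tool(motion=[[[0.0004,0,0,0,0,0,1],[0.0004,0,0,0,0,0,1],[0.0004,0,0,0,0,0,1],[0.0004,0,0,0,0,0,1],[0.0004,0,0,0,0,0,1],[0.0004,0,0,0,0,0,1],[0.0004,0,0,0,0,0,1],[0.0004,0,0,0,0,0,1]]])

```text
clock: 13.5
eef_pos: [575.0, 191.0, 181.0]
eef_rot: [-3.14, 0.0, 1.666]
wrist_force: [-6.8, -1.1, 2.2]
finger_gap: 7.8
finger_force: 45.0
```

Call:
servo_tool(motion=[[[-0.0015,-0.0001,0,0,0,0,1],[-0.0032,-0.0003,0,0,0,0,1],[-0.0032,-0.0003,-0.001,0,0,0,1],[-0.0032,-0.0003,-0.002,0,0,0,1],[-0.0032,-0.0003,-0.003,0,0,0,1],[-0.0032,-0.0003,-0.003,0,0,0,1]]])

```text
clock: 14.1
eef_pos: [573.9, 190.9, 179.4]
eef_rot: [3.141, 0.0, 1.666]
wrist_force: [-0.3, 0.5, -1.9]
finger_gap: 7.9
finger_force: 45.0
```

Call:
servo_tool(motion=[[[0,0,-0.001,0,0,0,1],[0,0,-0.001,0,0,0,1]]])

```text
clock: 14.3
eef_pos: [573.9, 190.9, 179.2]
eef_rot: [3.141, -0.0, 1.666]
wrist_force: [-1.2, 0.9, 1.2]
finger_gap: 7.9
finger_force: 45.0
```

Call:
servo_tool(motion=[[[0,0,0,0,0,0,1],[0,0,0,0,0,0,1],[0,0,0,0,0,0,0.9],[0,0,0,0,0,0,0.85],[0,0,0,0,0,0,0.8],[0,0,0,0,0,0,0.8],[0,0,0,0,0,0,0.8]]], newtons=3)

```text
clock: 15.0
eef_pos: [573.8, 190.9, 179.0]
eef_rot: [-3.142, 0.0, 1.666]
wrist_force: [-0.5, -0.2, 0.7]
finger_gap: 18.9
finger_force: 0.0
```

```bash
python3 - <<'E'
from h import *
c=cam('scene'); s=manip.read_state(); print(s['eef_pos'],s['wrist_force'],s['finger_gap'])
cv2.imwrite('pics/s5.png',cv2.resize(c['frame'][110:210,310:410][...,::-1],(600,600),interpolation=cv2.INTER_CUBIC))
E
```

```text
[573.78227156 190.91670634 179.00420609] [ 0.09867716 -0.86482728 -0.33463981] 19.131253145417332
```

View pics/s5.png

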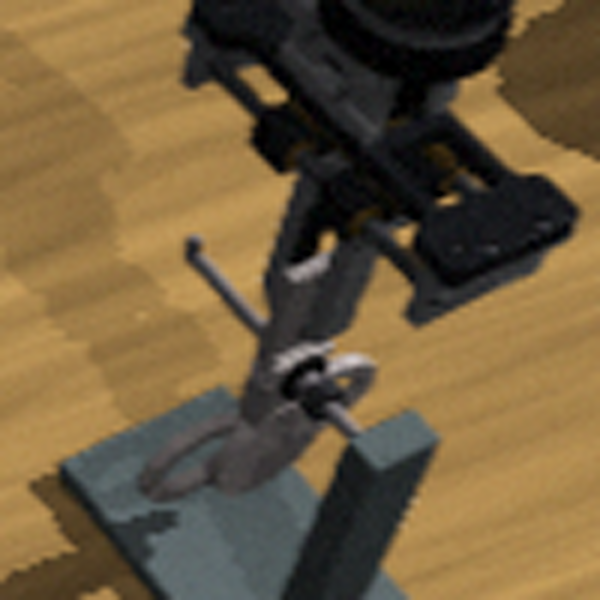

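The frame hangs free between the open fingers, with the tab top at (308,270), and the lens sits snug on the stop at (300,375). Next I open a little more and retreat straight up.

Call:
servo_tool(motion=[[[0,0,0,0,0,0,0.7],[0,0,0,0,0,0,0.7],[0,0,0.02,0,0,0,0.7],[0,0,0.05,0,0,0,0.7],[0,0,0.1,0,0,0,0.7],[0,0,0.16,0,0,0,0.7],[0,0,0.2,0,0,0,0.7],[-0.08,0,0.2,0,0,0,0.7],[-0.16,-0.1,0.2,0,0,0,0.7],[-0.2,-0.18,0.2,0,0,0,0.7]]])

```text
clock: 16.05
eef_pos: [476.3, 108.2, 279.7]
eef_rot: [3.141, -0.0, 1.668]
wrist_force: [1.3, -1.5, 0.8]
finger_gap: 28.5
finger_force: 0.0
```

Call:
servo_tool(motion=[[[-0.05,-0.1,0.02,0,0,0,0.7],[-0.1,-0.2,0.02,0,0,0,0.7],[-0.1,-0.2,0.02,0,0,0,0.7],[-0.1,-0.2,0.02,0,0,0,0.7],[-0.1,-0.2,0.02,0,0,0,0.7]]])

```text
clock: 16.55
eef_pos: [428.5, 9.0, 289.4]
eef_rot: [3.141, -0.0, 1.666]
wrist_force: [-0.1, -0.4, 0.3]
finger_gap: 27.8
finger_force: 0.0
```

```bash
python3 - <<'E'
from h import *
c=cam('scene'); t=cam('top'); W=cloud(t)
a=cv2.resize(c['frame'][110:210,310:410],(400,400),interpolation=cv2.INTER_CUBIC);b=cv2.resize(t['frame'][130:230,95:195],(400,400),interpolation=cv2.INTER_CUBIC)
cv2.imwrite('pics/f.png',np.hstack([a,b])[...,::-1])
vt=np.array([0.99545,0.09528]); pl=np.array([-vt[1],vt[0]]); o=np.array([562.43,189.15])-62.2*vt
R=W[130:230,95:195].reshape(-1,3); al=(R[:,:2]-o)@vt; la=(R[:,:2]-o)@pl; z=R[:,2]
for nm,m in(('tab',(z>195)&(z<235)),('lens top',(z>157)&(z<170)&(al>50)&(al<88)&(abs(la)>6)),('rims',(z>105)&(z<150)&(al>55)&(al<90)&(abs(la)>22))):
    print(nm,m.sum(),'al',np.percentile(al[m],[3,97]),'la',np.percentile(la[m],[3,97]),'z',z[m].max()) if m.sum() else print(nm,0)
E
```

```text
tab 71 al [69.64188825 77.38707486] la [-16.51759069  17.26002522] z 222.33834564454583
lens top 29 al [69.77292147 86.71935664] la [-16.45298489  16.53412262] z 169.79538435373956
rims 111 al [69.67999417 77.87504889] la [-63.92045739  63.36891909] z 123.95049001280086
```

View pics/f.png

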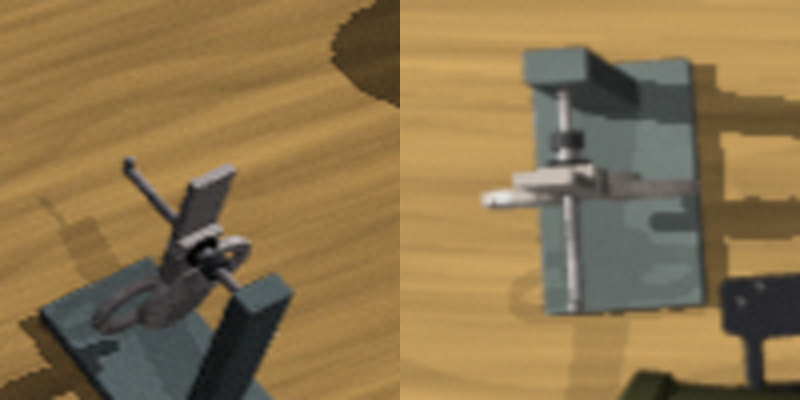

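Both patterns hang upright, centred and touching by the stop: in the left half the frame tab is at (210,180) and the lens is at (190,245). The tab top reads about 218 mm high and the plate's measured position matches its rims, so it is level. Handing in.

```bash
python3 -c "
from h import *
print(manip.sign_off())"
```

```text
the job is handed in; nothing more can be done
None
```

The frame pattern hangs on the peg in front of the lens pattern, touching it by the stop, after a press of about 6–7 N held for about a second; the job was handed in at about 17 s with no verdict returned.

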